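# Load the bottle washer from a tipping tray and switch it over

### The arm

A 6-joint arm with a two-finger parallel gripper is mounted at the origin on a cart in front of the work surface, level with it; the furniture and walls round the work are solid. World frame = base frame: x ahead of the robot, y to its left, z up, the work surface at z = 0. Lengths are in m, angles in degrees, forces in N, time in s.
With the tool pointing down it reaches from about 0.35 to 0.875 m from the base axis. Payload 4.2 kg.
Tool frame: the origin (TCP) lies on the centre line of the jaws, within the pads' length; the fingertips stand r.tip_extent ahead of it and the grasp point (between the pads) lies 11 mm behind it (r.tip_extent is the distance from the TCP to the fingertips, in m); z points along the fingers, y is the line along which they close (so a half turn about z gives the same grasp; the last joint's range is limited). The gripper opens to 87 mm and grips with 3 to 60 N. Pads are 19 mm wide; open, the fingers measure 117 mm over their backs; the gripper's body (75 mm by 190 mm) begins 51 mm behind the grasp point.
Start: joints at [-49.928, 22.042, 0.453, 0, -68.411, -14.817], TCP at [0.267, -0.565, 0.231] pointing down, gripper open.
Joint ranges: [-179.83, 179.83], [-69.29, 118.12], [-61.27, 80.66], [-181.25, 117.63], [-171.15, -9.14], [-177.46, 177.46]. Speed limits (degrees/s): [159.86, 159.86, 180, 180, 180, 180].

### API

Orientations are given as a 3x3 rotation matrix whose columns are the frame's x, y, z axes.
In Python, from station import r gives the robot as it stands.
- The arm moves only by the shell command python3 -m jog 'ROWS'. ROWS is text: rows parted by semicolons, each of 5 numbers parted by spaces: the opening, from 0 (shut) to 1 (fully open), then the shift along the world's x, y, z in mm, then the turn about the world's z in degrees. In form: hand dx dy dz roll; .... A call has 1 to 5 rows; each row shifts and turns the commanded pose from where the row before left it; what a row does not reach is not made up. A row lasts 1/8 s, in which the tool goes at most 62.5 mm and 10.7 degrees, less where a joint would pass 70% of its speed; a pose out of reach is approached as far as the arm can. A call is refused whole if a number of a shift passes 62.5 or a number of a turn 10.7, either way. A call with a gripper value outside its range is refused whole. The fingers move at their own pace and stop on an object; the grip force is fixed at half the most. Time passes only in rows, so rows that do not move let the fingers close. It gives the time, the measured TCP pose, the force, the opening and the grip force at its end, in the units of the state.
- r.sense(): the state, without advancing time (a new reading comes with each control period).
- r.capture(name): name is "side" or "top"; returns a dict with "pixels" (384x512x3 uint8, red, green, blue), "fovy" (degrees; the focal length in pixels is half the picture's height over the tangent of half this angle, whatever the lens; pixels are square), "cx", "cy" (the principal point, pixels), "origin" and "orientation" of the camera in the world. Camera axes: x right, y down, z forward; pixel columns grow to the right and rows downward; lengths in m; the calibration is good to about 2 mm. A picture is of the moment at which its call begins. There is no depth.
- r.finish_job(): hands the job in; it is judged then, once.
The state is a dict: "time_s": time; "joints": joint angles; "joint_velocities": joint speeds; "effort": joint torques, N m; "tcp_pos": TCP position; "ee_rot": TCP orientation; "wrist_force": force on the tool from outside, world axes, zero at the start; "moment": the same for the moment, N m; "gripper_width": opening from 0.0 (shut) to 1.0 (fully open); "gripper_force": force on a finger pad.
Only numpy, scipy, OpenCV 4.12 (cv2) and the standard library are available. Lean on these libraries where they do the work, as an engineer would, in place of code of your own. Each camera call takes 0.05 s, during which the arm holds its last target. There are 200 camera calls.

### The job

Lift the tray by its grip tab and tip all four empty reagent bottles from it into the washer's hopper, without touching the bottles with the gripper, then stand the empty tray flat on the worktop again and let go of it. After that turn the black knob clockwise until it clicks past its detent to its end stop. Do not disturb the media bottle, the tube or the marker.

Things in the scene. Friction and masses are not known exactly. Their poses are not given: they have to be found in the camera images.
- tray: Open aluminium tray, 0.15 kg. Origin: centre of the flat floor's underside, z up, +x to the pouring lip. Floor 156 (x) by 82 (y) inside, 3 thick; rear wall at x = -78 and side walls 40 high. In front the floor turns up as a 30-degree ramp to the lip at x = 109, z = 19. From the rear wall's top a flat grip tab, 10 thick, 46 wide (y), 64 long, leans back (to -x) 30 degrees from vertical.
- tray_grip (a point): Middle of the tray's leaning grip tab, 42 up its slope from its root, 28 below its end; tray frame x = -100, y = 0, z = 70. Axes as the tray's. The tab's faces look along (cos 30, 0, sin 30) of the tray frame; its slope runs up along (-sin 30, 0, cos 30).
- tray_lip (a point): Middle of the tray's pouring lip (tray frame x = 109, z = 19). Axes as the tray's.
- hopper_mouth (a point): Centre of the hopper's open mouth, in the plane of its rim, 132 above the worktop; axes as the washer's, z up. The square mouth is 240 x 240 inside the rim and funnels down at 45 degrees to a square well 140 x 140, whose walls begin 52 below the rim and whose floor is 110 below it.
- washer: Bench bottle washer, fixed: steel hopper on a grey base, a lower grey control pod beside it on its -y side. Origin under the hopper's centre at worktop height, z up. 256 x 256 outside at the rim, 132 high; pod 90 (x) by 76 (y), 82 high, centred at y = -172. Its knob stands on the pod's top.
- mode_knob (a joint): Angle of the washer's black knob, rad: 0 = rest position, grows clockwise seen from above, end stop at 1.2 (69 degrees). A spring click resists up to half way (0.6, about 0.1 N m) and then pulls the knob on to the end stop.
- mode_knob_grip (a point): Grip point of the black knob on the pod's top, on its upright axis, 119 above the worktop. The knob's grip bar is 46 long along this point's x, 14 thick along its y, and reaches 7 above and 23 below this point; the point turns with the knob (at 0 its x is the washer's x).
- media_bottle: Bystander: square clear media bottle with white cap, 50 x 50 x 97, standing; origin under its centre.
- marker_blue: Bystander: marker pen lying on the worktop, 17 x 135 x 16; origin under its centre.
- tube_50_a: Bystander: capped 34 x 34 x 113 tube standing upright; origin under its centre.
- bottle_1_mid (a point): Middle of a small empty reagent bottle with screw cap (37 diameter, 69 long, 40 g) that starts lying across the tray; z along the bottle towards its cap.
- bottle_2_mid (a point): Middle of a small empty reagent bottle with screw cap (37 diameter, 69 long, 40 g) that starts lying across the tray; z along the bottle towards its cap.
- bottle_3_mid (a point): Middle of a small empty reagent bottle with screw cap (30 diameter, 62 long, 40 g) that starts lying across the tray; z along the bottle towards its cap.
- bottle_4_mid (a point): Middle of a small empty reagent bottle with screw cap (37 diameter, 69 long, 40 g) that starts lying across the tray; z along the bottle towards its cap.
- bottle_1: The reagent bottle of point bottle_1_mid; origin at the centre of its base.
- bottle_2: The reagent bottle of point bottle_2_mid; origin at the centre of its base.
- bottle_3: The reagent bottle of point bottle_3_mid; origin at the centre of its base.
- bottle_4: The reagent bottle of point bottle_4_mid; origin at the centre of its base.

How it is judged (in metres and radians):
On the way, in this order (a step that is already met when the one before it is completed fails the run):
1. all four bottles lie in the hopper, below its rim (x of bottle_1_mid in the frame of hopper_mouth between -0.11 and 0.11 m and y of bottle_1_mid in the frame of hopper_mouth between -0.11 and 0.11 m and z of each of bottle_1_mid, bottle_2_mid, bottle_3_mid, bottle_4_mid in the frame of hopper_mouth below -0.01 m and x of bottle_2_mid in the frame of hopper_mouth between -0.11 and 0.11 m and y of bottle_2_mid in the frame of hopper_mouth between -0.11 and 0.11 m and x of bottle_3_mid in the frame of hopper_mouth between -0.11 and 0.11 m and y of bottle_3_mid in the frame of hopper_mouth between -0.11 and 0.11 m and x of bottle_4_mid in the frame of hopper_mouth between -0.11 and 0.11 m and y of bottle_4_mid in the frame of hopper_mouth between -0.11 and 0.11 m), for 0.2 s.
2. the tray stands flat on the worktop, released (height (world z) of tray below 0.006 m and angle between tray's own z axis and vertical below 0.06 rad and contact force between the fingers and tray below 0.3 N), for 0.2 s.
3. the knob has clicked over to its end position (value of joint mode_knob above 1.08 rad), for 0.2 s.
At the end, for the whole second after the job is handed in: The middles of all four bottles are within 110 mm of the hopper's centre along its x and y and at least 10 mm below its rim, at rest; the empty tray stands flat on the worktop (within 6 mm and 0.06 rad), released and at rest; the knob is past 1.08 rad (all of step 1 and all of step 2 and value of joint mode_knob above 1.08 rad and linear speed of tray below 0.02 m/s and linear speed of each of bottle_1, bottle_2, bottle_3, bottle_4 below 0.03 m/s); the robot touches nothing.
It fails at once if a gripper finger presses on a reagent bottle (over 2 N) (contact force between the fingers and bottle_1 above 2 N or contact force between the fingers and bottle_2 above 2 N or contact force between the fingers and bottle_3 above 2 N or contact force between the fingers and bottle_4 above 2 N).
It fails at once if the media bottle, tube or marker is moved more than 30 mm (distance of any of media_bottle, marker_blue, tube_50_a from where it was at the start of the episode above 0.03 m).
It also fails if it takes over 72 s, if anything falls off the work surface, if the arm or the gripper's body presses on something with over 40 N, if the wrist force passes 120 N, or if a joint passes its speed limit or range.

## Working session

There is one attempt and no reset: what is moved stays moved. The work goes in short steps, Python scripts to look and compute and a shell command to move; the robot and the scene stay as the last step left them, time stands still between calls to the robot, and variables do not carry over. Pictures are saved under pics/ and viewed, at most 10 in all, crops included, and the job is handed in when it is done.

```bash
ls; mkdir -p pics; python3 - <<'E'
from station import r
import cv2
s=r.sense();print({k:s[k] for k in('tcp_pos','ee_rot','gripper_width','wrist_force')},r.tip_extent)
for n in('top','side'):
    c=r.capture(n);cv2.imwrite(f'pics/{n}0.png',c['pixels'][...,::-1])
    print(n,c['fovy'],c['cx'],c['cy'],c['origin'],c['orientation'])
E
```

```text
pics
{'tcp_pos': array([ 0.26641192, -0.56473419,  0.22944928]), 'ee_rot': array([[-9.04511655e-01, -4.26447608e-01, -1.05076628e-03],
       [-4.26448885e-01,  9.04509569e-01,  1.94641504e-03],
       [ 1.20384118e-04,  2.20865319e-03, -9.99997554e-01]]), 'gripper_width': 1.0006692796885028, 'wrist_force': array([-0.12075535, -0.30860796, -0.21844432])} 0.008
top 57.92422940885646 257.90857789852663 193.28555831849377 [ 0.39931086 -0.02026786  1.05693574] [[-0.01663815 -0.9854663   0.16905425]
 [-0.99977447  0.01416543 -0.01582241]
 [ 0.01319773 -0.16927938 -0.98547974]]
side 55.127722220802035 258.8756500561985 187.9559144352552 [0.25140363 0.79699725 0.55815009] [[-0.94470435 -0.12759528  0.30208133]
 [-0.32723655  0.4264026  -0.84326572]
 [-0.02121154 -0.89548884 -0.44457823]]
```

View pics/top0.png

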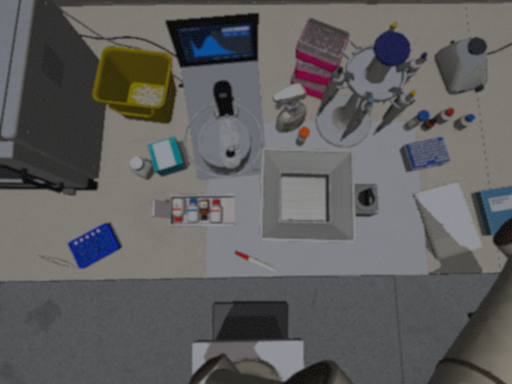

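View pics/side0.png

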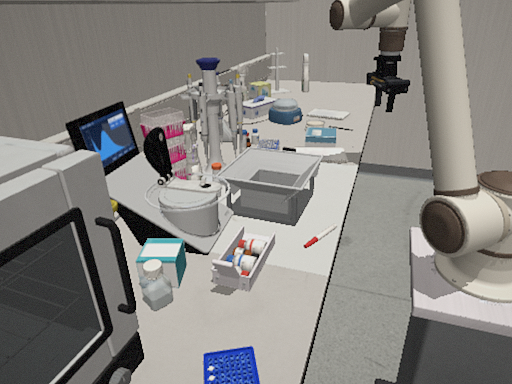

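```bash
cat > h.py <<'E'
import numpy as np, cv2
from station import r
def ray(c,u,v):
    f=c['pixels'].shape[0]/2/np.tan(np.radians(c['fovy']/2))
    d=np.array(c['orientation'])@np.array([(u-c['cx'])/f,(v-c['cy'])/f,1]);return np.array(c['origin']),d/np.linalg.norm(d)
def plane(c,u,v,z):
    o,d=ray(c,u,v);return o+d*(z-o[2])/d[2]
def tri(c1,p1,c2,p2):
    (o1,d1),(o2,d2)=ray(c1,*p1),ray(c2,*p2)
    t=np.linalg.lstsq(np.c_[d1,-d2],o2-o1,rcond=None)[0]
    a,b=o1+t[0]*d1,o2+t[1]*d2;return (a+b)/2,np.linalg.norm(a-b)
def proj(c,P):
    f=c['pixels'].shape[0]/2/np.tan(np.radians(c['fovy']/2))
    q=np.array(c['orientation']).T@(np.array(P)-c['origin']);return q[:2]/q[2]*f+[c['cx'],c['cy']]
def crop(c,box,k,name):
    x0,y0,x1,y1=box;p=c['pixels'][y0:y1,x0:x1,::-1]
    cv2.imwrite('pics/'+name,cv2.resize(p,None,fx=k,fy=k,interpolation=cv2.INTER_CUBIC))
E
python3 - <<'E'
from h import *
t=r.capture('top');s=r.capture('side')
crop(t,(145,140,390,250),3,'t1.png')
crop(s,(130,130,335,300),3.5,'s1.png')
E
```

```text
(no output)
```

View pics/t1.png

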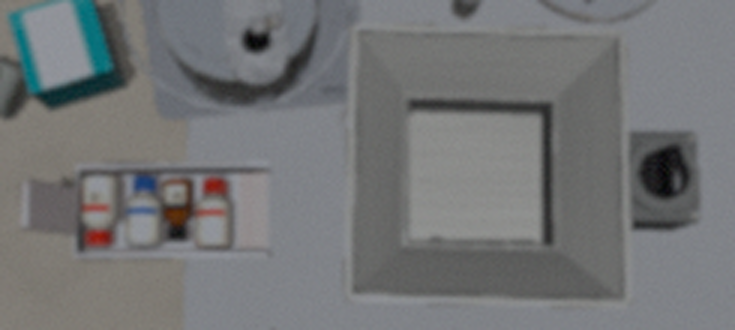

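View pics/s1.png

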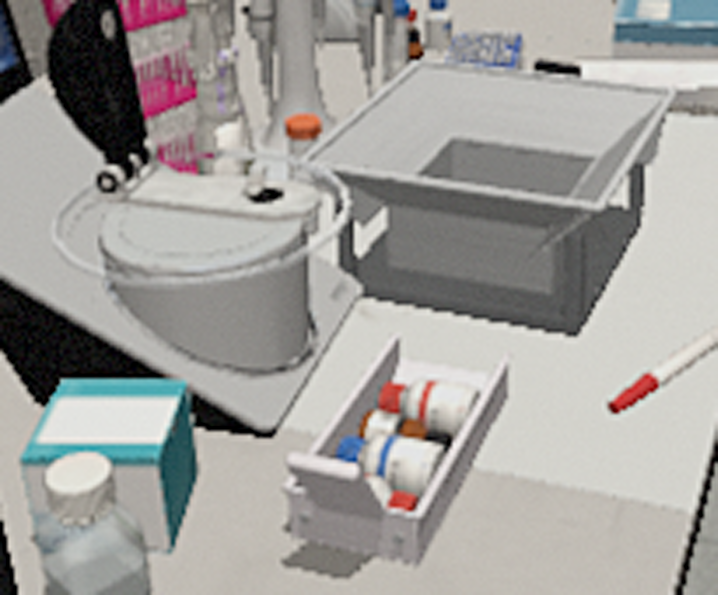

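```bash
python3 - <<'E'
from h import *
np.set_printoptions(precision=4,suppress=True)
t=r.capture('top');s=r.capture('side')
T=lambda x,y:(145+x/3,140+y/3); S=lambda x,y:(130+x/3.5,130+y/3.5)
for n,a,b in [('tab end far(+x)',(23,182),(288,458)),('tab end near',(23,230),(384,508)),
 ('front +x top',(270,165),(398,342)),('front -x top',(270,258),(507,360)),
 ('rim +x+y',(357,28),(310,163)),('rim -x+y',(350,298),(604,208)),('rim -x-y',(626,300),(672,92)),('rim +x-y',(620,35),(418,63))]:
    print(n,*tri(t,T(*a),s,S(*b)))
print('front +x @40mm',plane(t,*T(270,165),.04),plane(t,*T(270,258),.04))
print('rear @40mm',plane(t,*T(77,165),.04),plane(t,*T(78,258),.04))
print('knob@.126',plane(t,*T(665,172),.126),'pod corners@.082',[plane(t,*T(*p),.082)[:2] for p in((632,133),(697,133),(697,217))])
print('rim@.132',[plane(t,*T(*p),.132)[:2] for p in((357,28),(620,35),(626,300),(350,298))])
E
```

```text
tab end far(+x) [0.5483 0.259  0.0936] 0.0008612167314130843
tab end near [0.4974 0.2608 0.0728] 0.016134559111026847
front +x top [0.571  0.032  0.0305] 0.00031000969087780606
front -x top [0.4811 0.0331 0.0322] 0.005892476163340265
rim +x+y [ 0.6796 -0.055   0.128 ] 0.005505026760886342
rim -x+y [ 0.4333 -0.0433  0.1279] 0.002277104908578221
rim -x-y [ 0.4276 -0.2886  0.1277] 0.002249819798450847
rim +x-y [ 0.6735 -0.2983  0.1271] 0.0014900190112008078
front +x @40mm [0.5696 0.0315 0.04  ] [0.4777 0.032  0.04  ]
rear @40mm [0.5723 0.2219 0.04  ] [0.4806 0.2186 0.04  ]
knob@.126 [ 0.5435 -0.3318  0.126 ] pod corners@.082 [array([ 0.5886, -0.3174]), array([ 0.5878, -0.38  ]), array([ 0.5068, -0.3739])]
rim@.132 [array([ 0.6811, -0.054 ]), array([ 0.6713, -0.297 ]), array([ 0.4286, -0.2872]), array([ 0.4342, -0.043 ])]
```

```bash
python3 -m jog '1 0 30 20 4.5; 1 15 55 0 4.5; 1 18 58 0 4.5; 1 18 58 0 4.5; 1 18 58 0 4.5' ; python3 -m jog '1 18 58 0 4.5; 1 18 58 0 4.5; 1 18 58 0 4.5; 1 18 58 0 4.5; 1 18 58 0 4.5'; python3 -m jog '1 18 58 0 4.5; 1 18 58 0 4.5; 1 18 58 0 4.5; 1 18 58 0 4.5; 1 18 25 0 1'
```

```text
time_s: 0.92
tcp_pos: [0.3359, -0.3045, 0.2507]
ee_rot: [[-0.671, -0.742, 0.001], [-0.742, 0.671, -0.0], [-0.0, -0.001, -1.0]]
wrist_force: [2.0, 0.2, -0.7]
gripper_width: 0.999
gripper_force: 0.0
time_s: 1.55
tcp_pos: [0.4259, -0.0142, 0.251]
ee_rot: [[-0.335, -0.942, 0.001], [-0.942, 0.335, 0.0], [-0.001, -0.001, -1.0]]
wrist_force: [0.9, -0.5, -0.2]
gripper_width: 1.001
gripper_force: 0.0
time_s: 2.17
tcp_pos: [0.5159, 0.2438, 0.2502]
ee_rot: [[-0.009, -1.0, -0.0], [-1.0, 0.009, 0.0], [-0.0, 0.0, -1.0]]
wrist_force: [0.5, 0.1, 0.1]
gripper_width: 0.997
gripper_force: 0.0
```

```bash
python3 -m jog '1 10 -2 -60 0; 1 0 0 -60 0; 1 0 0 -50 0; 1 0 0 -21 0; 0.6 0 0 0 0'; python3 -m jog '0 0 0 0 0; 0 0 0 0 0;0 0 0 0 0;0 0 0 0 0'; python3 - <<'E'
from h import *
t=r.capture('top');s=r.capture('side')
a=t['pixels'][140:250,145:390];b=s['pixels'][130:330,130:375]
im=np.vstack([a,b])[...,::-1]
cv2.imwrite('pics/g1.png',cv2.resize(im,None,fx=1.9,fy=1.9,interpolation=cv2.INTER_CUBIC))
E
```

```text
time_s: 2.8
tcp_pos: [0.5247, 0.238, 0.0577]
ee_rot: [[-0.013, -1.0, -0.004], [-1.0, 0.013, -0.003], [0.003, 0.003, -1.0]]
wrist_force: [-0.3, 0.3, 0.0]
gripper_width: 0.951
gripper_force: 0.0
time_s: 3.3
tcp_pos: [0.5265, 0.2393, 0.0605]
ee_rot: [[-0.013, -1.0, 0.002], [-1.0, 0.013, 0.001], [-0.002, -0.002, -1.0]]
wrist_force: [-0.2, 0.5, 1.5]
gripper_width: 0.523
gripper_force: 30.0
```

View pics/g1.png

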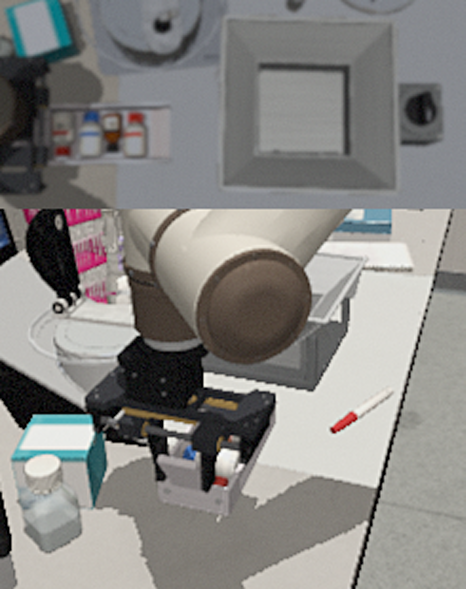

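```bash
python3 -m jog '0 0 0 4 0; 0 0 0 4 0; 0 0 0 4 0; 0 0 0 0 0; 0 0 0 0 0'; python3 -c "
from h import *
s=r.sense();print(s['wrist_force'],s['moment'])
t=r.capture('side');crop(t,(195,215,285,300),6.5,'s2.png')"
```

```text
time_s: 4.03
tcp_pos: [0.5255, 0.2387, 0.0714]
ee_rot: [[-0.013, -1.0, -0.0], [-1.0, 0.013, -0.0], [0.0, 0.0, -1.0]]
wrist_force: [0.0, -0.9, -2.9]
gripper_width: 0.525
gripper_force: 30.0
[ 0.03266788 -0.94583649 -2.85486911] [ 0.3143757   0.0718999  -0.00907178]
```

View pics/s2.png

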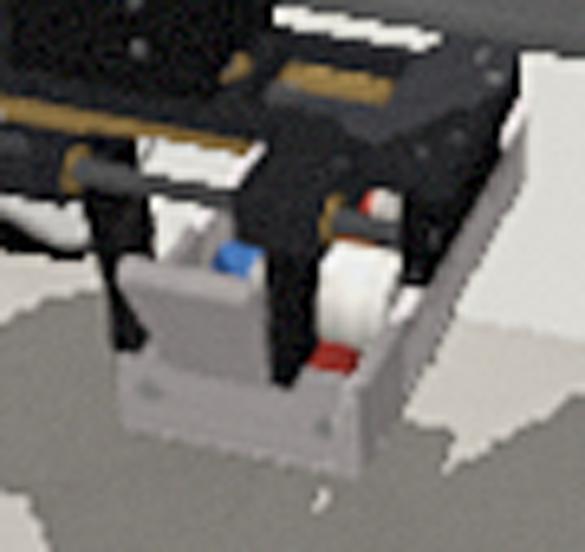

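```bash
python3 -m jog '0 0 0 3 0; 0 0 0 5 0; 0 0 0 8 0; 0 0 0 10 0; 0 0 0 10 0'; python3 -m jog '0 0 0 10 0; 0 0 0 10 0; 0 0 0 7 0; 0 0 0 3 0; 0 0 0 0 0';  python3 -c "
from h import *
s=r.sense();print(s['wrist_force'],s['moment'])
t=r.capture('side');p=r.capture('top')['pixels'][150:250,150:320]; q=t['pixels'][170:320,180:350]
cv2.imwrite('pics/s3.png',cv2.resize(np.vstack([p,q])[...,::-1],None,fx=2.4,fy=2.4))"
```

```text
time_s: 4.7
tcp_pos: [0.5258, 0.2389, 0.1086]
ee_rot: [[-0.013, -1.0, 0.001], [-1.0, 0.013, 0.0], [-0.0, -0.001, -1.0]]
wrist_force: [0.3, -0.1, -2.8]
gripper_width: 0.522
gripper_force: 30.0
time_s: 5.32
tcp_pos: [0.5256, 0.2388, 0.1376]
ee_rot: [[-0.013, -1.0, -0.0], [-1.0, 0.013, 0.0], [-0.0, 0.0, -1.0]]
wrist_force: [0.6, 0.8, -3.4]
gripper_width: 0.526
gripper_force: 30.0
[ 0.62870433  0.7531813  -3.37193566] [ 0.31064218  0.07772042 -0.00817996]
```

View pics/s3.png

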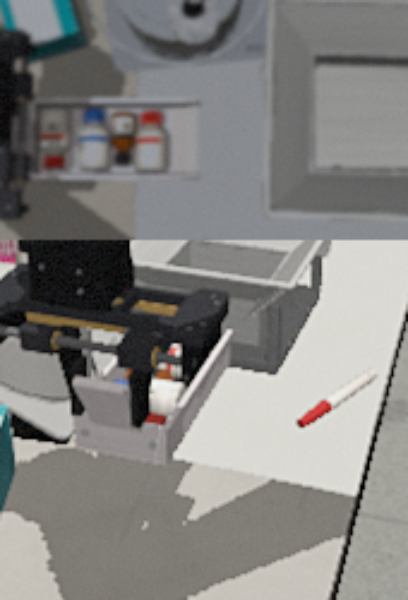

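```bash
python3 -m jog '0 0 0 4 0; 0 0 0 10 0; 0 0 0 16 0; 0 0 -3 20 0; 0 1 -8 20 0'; python3 -m jog '0 2 -14 20 0; 0 3 -20 18 0; 0 3 -24 14 0; 0 3 -26 10 0; 0 3 -26 7 0'; python3 -m jog '0 3 -26 3 0; 0 3 -26 0 0; 0 2 -24 0 0; 0 2 -20 0 0; 0 0 -15 0 0';python3 -m jog '0 0 -10 0 0; 0 0 -5 0 0; 0 0 -2 0 0; 0 0 0 0 0';  python3 -c "
from h import *
s=r.sense();print(s['wrist_force'],s['moment'])
t=r.capture('side');p=r.capture('top')['pixels'][130:260,180:400]; q=t['pixels'][60:260,150:370]
cv2.imwrite('pics/s4.png',cv2.resize(np.vstack([p,q])[...,::-1],None,fx=1.8,fy=1.8))"
```

```text
time_s: 6.05
tcp_pos: [0.5269, 0.228, 0.2095]
ee_rot: [[-0.012, -1.0, 0.001], [-1.0, 0.012, 0.001], [-0.001, -0.001, -1.0]]
wrist_force: [0.7, -0.4, -3.5]
gripper_width: 0.52
gripper_force: 30.0
time_s: 6.68
tcp_pos: [0.5408, 0.1171, 0.2786]
ee_rot: [[-0.013, -1.0, 0.002], [-1.0, 0.013, 0.001], [-0.001, -0.002, -1.0]]
wrist_force: [-0.2, -0.3, -2.6]
gripper_width: 0.522
gripper_force: 30.0
time_s: 7.3
tcp_pos: [0.5507, 0.0059, 0.2801]
ee_rot: [[-0.013, -1.0, 0.001], [-1.0, 0.013, 0.0], [-0.0, -0.001, -1.0]]
wrist_force: [0.7, -0.4, -3.2]
gripper_width: 0.526
gripper_force: 30.0
time_s: 7.8
tcp_pos: [0.5507, -0.01, 0.2795]
ee_rot: [[-0.013, -1.0, -0.0], [-1.0, 0.013, 0.0], [-0.0, 0.0, -1.0]]
wrist_force: [-0.4, -0.3, -3.9]
gripper_width: 0.53
gripper_force: 30.0
[-0.43719508 -0.34947103 -3.90917802] [0.29764317 0.01838658 0.03869486]
```

View pics/s4.png

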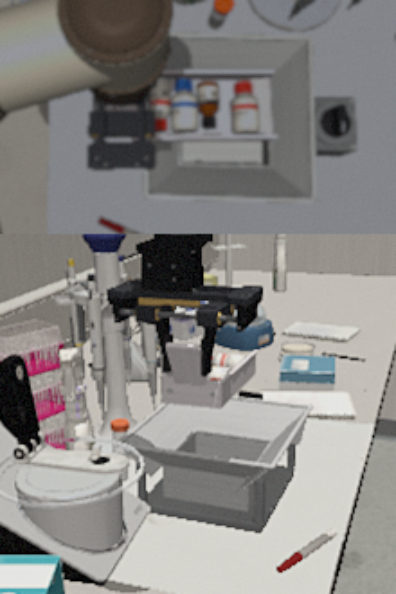

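```bash
cat > m.py <<'E'
from h import *
s=r.sense();print(s['time_s'],'F',s['wrist_force'].round(2),'M',s['moment'].round(3))
E
python3 -m jog '0 0 0 40 0; 0 0 0 15 0; 0 0 0 5 0; 0 0 0 0 0' | grep tcp; python3 m.py;  python3 -m jog '0 0 0 -10 0; 0 0 0 -20 0; 0 0 0 -30 0; 0 0 0 0 0;0 0 0 0 0' | grep tcp; python3 m.py
```

```text
tcp_pos: [0.5503, -0.01, 0.3387]
8.4 F [-1.   -0.12 -2.34] M [ 0.312  0.097 -0.008]
tcp_pos: [0.5512, -0.0104, 0.28]
9.025 F [-0.07 -0.17 -3.16] M [ 0.269 -0.023  0.013]
```

```bash
python3 -m jog '0 0 0 60 0; 0 0 0 -50 0; 0 0 0 55 0; 0 0 0 -55 0; 0 0 0 0 0' | grep tcp; python3 m.py;  python3 -m jog '0 0 0 0 0; 0 0 0 0 0' | grep tcp; python3 m.py; python3 -m jog '0 0 0 0 0' | grep tcp; python3 m.py; python3 - <<'E'
from h import *
t=r.capture('top');cv2.imwrite('pics/x_top.png',t['pixels'][...,::-1])
# lip's bright front corners: print where saturated bottle colours are
hsv=cv2.cvtColor(t['pixels'],cv2.COLOR_RGB2HSV)
for n,lo,hi in(('red',(0,140,80),(8,255,255)),('blue',(105,140,60),(125,255,255))):
    m=cv2.inRange(hsv,lo,hi);k,l,st,ce=cv2.connectedComponentsWithStats(m)
    print(n,[(ce[i].round(),st[i,4]) for i in range(1,k) if st[i,4]>8 and 180<ce[i][0]<350 and 140<ce[i][1]<245])
E
```

```text
tcp_pos: [0.5484, -0.0104, 0.287]
9.65 F [-0.74 -0.04 -3.58] M [0.171 0.168 0.02 ]
tcp_pos: [0.5523, -0.0101, 0.2923]
9.9 F [ 0.6   0.41 -1.23] M [0.081 0.066 0.039]
tcp_pos: [0.5515, -0.0102, 0.2912]
10.025 F [-0.14  0.   -1.3 ] M [ 0.035  0.063 -0.033]
red [(array([324., 205.]), np.int32(33))]
blue []
```

```bash
python3 -c "
from h import *
t=r.capture('side');p=r.capture('top')['pixels'][130:260,180:400]; q=t['pixels'][60:260,150:370]
cv2.imwrite('pics/s5.png',cv2.resize(np.vstack([p,q])[...,::-1],None,fx=1.8,fy=1.8))"
```

```text
(no output)
```

View pics/s5.png

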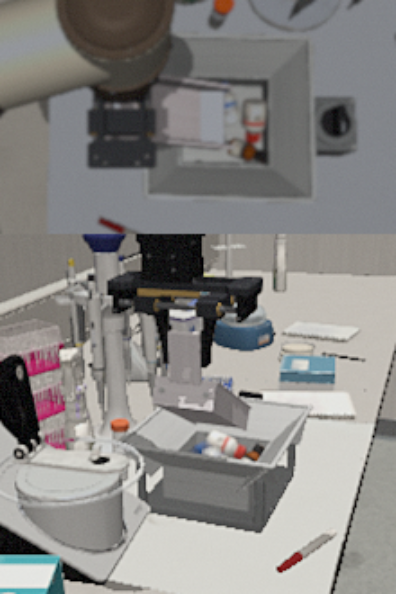

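```bash
python3 -m jog '0 0 0 15 0; 0 0 0 30 0; 0 0 0 30 0; 0 -2 15 10 0; 0 -4 30 0 0' | grep tcp; python3 -m jog '0 -5 40 0 0; 0 -5 40 0 0; 0 -5 25 0 0; 0 -4 10 0 0; 0 0 0 0 0' | grep tcp; python3 m.py; python3 -m jog '0 0 0 -15 0;0 0 0 -40 0;0 0 0 -45 0;0 0 0 -30 0;0 0 0 0 0'|grep tcp;python3 m.py
python3 - <<'E'
from h import *
np.set_printoptions(precision=3,suppress=True)
t=r.capture('top');hsv=cv2.cvtColor(t['pixels'],cv2.COLOR_RGB2HSV)
for n,lo,hi in(('red',(0,120,70),(8,255,255)),('blue',(105,110,50),(125,255,255)),('brown',(8,110,30),(18,255,160))):
    m=cv2.inRange(hsv,lo,hi);k,l,st,ce=cv2.connectedComponentsWithStats(m)
    print(n,[(ce[i].round(),st[i,4],plane(t,*ce[i],.05)) for i in range(1,k) if st[i,4]>6 and 180<ce[i][0]<380 and 140<ce[i][1]<260])
c=r.capture('side');p=t['pixels'][130:260,140:400]; q=c['pixels'][80:310,130:390]
cv2.imwrite('pics/s6.png',cv2.resize(np.vstack([p,q])[...,::-1],None,fx=1.6,fy=1.6,interpolation=cv2.INTER_CUBIC))
E
```

```text
tcp_pos: [0.5447, 0.0355, 0.3755]
tcp_pos: [0.5252, 0.1503, 0.3744]
11.425 F [ 0.23 -0.95 -1.99] M [0.072 0.087 0.035]
tcp_pos: [0.524, 0.1479, 0.2413]
12.05 F [ 0.32 -0.32 -1.1 ] M [0.142 0.01  0.038]
red [(array([285., 197.]), np.int32(29), array([ 0.559, -0.115,  0.05 ])), (array([322., 202.]), np.int32(35), array([ 0.544, -0.223,  0.05 ])), (array([242., 255.]), np.int32(29), array([0.394, 0.011, 0.05 ]))]
blue [(array([300., 178.]), np.int32(34), array([ 0.616, -0.162,  0.05 ]))]
brown [(array([318., 217.]), np.int32(42), array([ 0.5 , -0.21,  0.05]))]
```

View pics/s6.png

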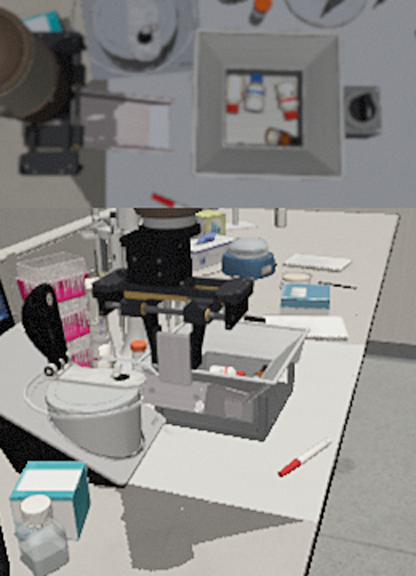

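```bash
python3 -m jog '0 0 0 -20 0;0 0 0 -30 0;0 0 0 -15 0;0 0 0 -8 0;0 0 0 0 0'|grep -A2 tcp;python3 m.py;python3 -m jog '0 0 6 -8 0;0 0 9 -8 0;0 0 9 -8 0;0 0 8 -8 0;0 0 0 0 0'|grep -A2 tcp;python3 m.py
```

```text
tcp_pos: [0.5261, 0.1499, 0.172]
ee_rot: [[-0.013, -1.0, 0.001], [-1.0, 0.013, 0.0], [-0.0, -0.001, -1.0]]
wrist_force: [0.1, -0.4, -2.1]
12.775 F [ 0.07 -0.36 -2.07] M [0.073 0.081 0.067]
tcp_pos: [0.5259, 0.1829, 0.1392]
ee_rot: [[-0.012, -1.0, 0.0], [-1.0, 0.012, 0.0], [-0.0, -0.0, -1.0]]
wrist_force: [0.4, 0.5, 0.5]
13.4 F [0.38 0.5  0.5 ] M [ 0.044  0.08  -0.041]
```

```bash
python3 -m jog '0 0 8 -8 0;0 0 8 -8 0;0 0 7 -8 0;0 0 6 -8 0;0 0 0 0 0'|grep -A2 tcp;python3 m.py;python3 -m jog '0 0 6 -8 0;0 0 5 -8 0;0 0 4 -8 0;0 0 4 -8 0;0 0 0 0 0'|grep -A2 tcp;python3 m.py
```

```text
tcp_pos: [0.5253, 0.2111, 0.1065]
ee_rot: [[-0.013, -1.0, -0.001], [-1.0, 0.013, -0.001], [0.001, 0.001, -1.0]]
wrist_force: [-0.4, -1.0, -0.4]
14.025 F [-0.37 -1.03 -0.41] M [-0.428  0.095 -0.073]
tcp_pos: [0.5255, 0.2301, 0.0747]
ee_rot: [[-0.013, -1.0, -0.001], [-1.0, 0.013, -0.0], [0.0, 0.001, -1.0]]
wrist_force: [-0.6, -0.8, -0.3]
14.65 F [-0.63 -0.85 -0.34] M [-0.413  0.065  0.017]
```

```bash
python3 -m jog '0 0 2 -5 0;0 0 2 -4 0;0 0 1 -3 0;0 0 0 0 0'|grep -A2 tcp;python3 m.py;python3 -m jog '0 0 0 -2 0;0 0 0 -2 0;0 0 0 0 0'|grep -A2 tcp;python3 m.py
```

```text
tcp_pos: [0.5257, 0.2348, 0.0634]
ee_rot: [[-0.013, -1.0, -0.0], [-1.0, 0.013, -0.0], [0.0, 0.0, -1.0]]
wrist_force: [0.2, -0.8, 0.6]
15.15 F [ 0.22 -0.79  0.57] M [-0.479  0.109 -0.012]
tcp_pos: [0.526, 0.2353, 0.0619]
ee_rot: [[-0.013, -1.0, 0.001], [-1.0, 0.013, 0.001], [-0.001, -0.001, -1.0]]
wrist_force: [-4.6, 0.2, 11.3]
15.525 F [-4.57  0.16 11.29] M [-0.341  1.651 -0.021]
```

```bash
python3 -m jog '0 0 0 2 0;1 0 0 0 0;1 0 0 0 0;1 0 0 0 0;1 0 0 0 0'|grep -A4 tcp;python3 -m jog '1 0 0 0 0;1 0 0 15 0;1 0 0 40 0;1 0 0 60 0;1 0 0 60 0'|grep -A4 tcp; python3 m.py;python3 -m jog '1 0 0 15 0;1 -15 -60 0 0;1 -15 -60 0 0;1 -15 -60 0 0;1 -15 -60 0 0'|grep tcp
python3 - <<'E'
from h import *
t=r.capture('top');s=r.capture('side')
cv2.imwrite('pics/n.png',t['pixels'][...,::-1])
# tray side-wall corners predicted if flat; brightness edge near rows: compare with the first picture
for nm,c,box in(('top',t,(150,185,245,235)),('side',s,(200,215,285,295))):
    a=cv2.imread(f'pics/{nm}0.png')
    x0,y0,x1,y1=box;b=c['pixels'][...,::-1]
    g=lambda i:cv2.GaussianBlur(cv2.cvtColor(np.ascontiguousarray(i[y0:y1,x0:x1]),cv2.COLOR_BGR2GRAY),(0,0),.8)
    print(nm,cv2.phaseCorrelate(g(a).astype(np.float32),g(b).astype(np.float32),cv2.createHanningWindow((x1-x0,y1-y0),cv2.CV_32F)))
    e=cv2.Canny(g(b),25,70)
    print([l[0].tolist() for l in cv2.HoughLinesP(e,1,np.pi/180,15,minLineLength=18,maxLineGap=4)+np.array([x0,y0,x0,y0])])
E
```

```text
tcp_pos: [0.5257, 0.2348, 0.0613]
ee_rot: [[-0.013, -1.0, -0.0], [-1.0, 0.013, -0.0], [0.0, 0.0, -1.0]]
wrist_force: [0.3, -0.6, 0.0]
gripper_width: 0.889
gripper_force: 0.0
tcp_pos: [0.5256, 0.2346, 0.2396]
ee_rot: [[-0.013, -1.0, 0.001], [-1.0, 0.013, 0.0], [-0.0, -0.001, -1.0]]
wrist_force: [1.2, 0.4, 0.4]
gripper_width: 1.002
gripper_force: 0.0
16.775 F [1.19 0.37 0.43] M [ 0.106 -0.021 -0.016]
tcp_pos: [0.4645, -0.007, 0.2517]
top ((3.324089008130116, 0.970371311242463), 0.09152259021997451)
[[183, 197, 206, 189], [151, 213, 157, 233], [151, 209, 177, 197], [157, 204, 162, 225]]
side ((1.6902541787659402, -0.9140927161624219), 0.5343883522351582)
[[236, 215, 284, 224], [257, 281, 277, 240], [220, 262, 245, 226], [213, 280, 216, 253], [249, 232, 277, 237], [254, 274, 273, 240], [228, 264, 239, 246], [251, 277, 273, 239], [233, 257, 248, 231], [216, 282, 236, 286], [209, 254, 233, 215], [207, 252, 219, 231], [253, 288, 262, 269], [208, 254, 232, 215], [213, 290, 232, 293]]
```

```bash
python3 - <<'E'
from h import *
np.set_printoptions(precision=4,suppress=True)
c={n:r.capture(n) for n in('top','side')};im={n:cv2.imread(f'pics/{n}0.png') for n in c}
P={}
for n,(x0,y0,x1,y1) in(('top',(352,178,385,222)),('side',(278,142,300,158))):
    g=cv2.cvtColor(im[n],cv2.COLOR_BGR2GRAY)[y0:y1,x0:x1]
    m=(g<60).astype(np.uint8);k,l,st,ce=cv2.connectedComponentsWithStats(m)
    print(n,[(ce[i]+[x0,y0],st[i]) for i in range(1,k) if st[i,4]>5])
    if n=='top': print(cv2.resize(g,None,fx=1,fy=1)[2:30,3:30])
    else: print(g)
f=c['top']
h=np.array([.554,-.170]);th=np.radians(-2.4);R=np.array([[np.cos(th),-np.sin(th)],[np.sin(th),np.cos(th)]])
k=h+R@[0,-.172];print('knob pred',k)
for n in c: print(n,[proj(c[n],[*(k+R@[dx,0]),z]) for z in(.126,.096) for dx in(-.023,.023)])
print('pod pred corners',[proj(f,[*(h+R@p),.082]) for p in([.045,-.134],[.045,-.21],[-.045,-.21])])
E
```

```text
top [(array([366.0047, 196.7804]), array([  6,  10,  17,  18, 214], dtype=int32)), (array([363.5357, 214.4643]), array([ 5, 36, 15,  2, 28], dtype=int32))]
[[131 130 130 130 130 130 131 129 129 130 128 129 130 129 131 129 130 130
  131 131 132 132 132 131 130 131 128]
 [130 132 130 130 132 128 130 132 131 131 131 131 133 130 129 132 131 132
  128 131 132 129 129 131 130 131 129]
 [129 128 127 128 128 131 126 126 130 130 130 126 129 130 128 130 131 127
  127 128 127 128 129 132 129 131 131]
 [115 116 119 114 115 116 116 117 114 118 116 115 117 117 117 116 120 116
  118 117 119 126 128 130 129 130 129]
 [ 99  92  92  94  91  91  91  93  91  93  93  92  98  93  96  96  94  93
   94  97 104 112 123 128 130 132 130]
 [ 96  84  84  86  83  82  83  86  82  83  85  86  85  85  88  86  85  86
   87  98 104 110 121 128 131 129 129]
 [ 92  87  85  83  85  89  88  86  90  90  90  88  86  87  88  85  87  86
   90  98 105 106 117 127 131 129 133]
 [ 93  84  85  85  85  89  92  92  92  92  91  92  85  80  80  76  79  82
   87  95  95  97 113 126 128 132 132]
 [ 92  83  81  87  88  90  93  94  88  8
[... 3464 characters left out ...]
9 196 200 191 190 184 178
  172 166 167 170]
 [194 193 192 193 194 192 192 194 191 192 193 193 193 193 194 196 196 197
  199 200 198 201]
 [195 194 195 195 194 195 193 194 194 194 195 195 192 191 194 194 192 193
  193 195 196 196]
 [192 196 193 193 192 195 194 194 195 194 195 193 197 196 194 194 193 194
  195 193 195 195]]
knob pred [ 0.5468 -0.3418]
top [array([370.4869, 204.4443]), array([369.9873, 187.8267]), array([366.9255, 205.9158]), array([366.4692, 189.7873])]
side [array([295.8901, 148.3193]), array([282.8344, 146.8431]), array([295.682 , 156.6655]), array([282.7668, 155.1024])]
pod pred corners [array([351.5251, 182.7797]), array([377.8506, 183.5024]), array([378.9104, 214.627 ])]
```

```bash
python3 -m jog '0.35 -14 -60 0 10; 0.35 0 -60 0 10; 0.35 10 -60 0 10; 0.35 20 -60 0 10; 0.35 20 -50 0 10' |grep -A2 tcp; python3 -c "
from h import *
s=r.sense();print(s['joints'],s['gripper_width'])"
```

```text
tcp_pos: [0.5031, -0.273, 0.2516]
ee_rot: [[0.72, -0.694, 0.0], [-0.694, -0.72, 0.0], [0.0, -0.0, -1.0]]
wrist_force: [0.9, 1.3, 0.7]
[-1.22743155e+01  1.60966674e+01 -5.21401918e+00 -5.63672957e-03
 -6.86772153e+01  5.82991809e+01] 0.5152348950054632
```

```bash
python3 -m jog '0.35 14 -25 0 10.5; 0.35 14 -25 0 10.5; 0.35 10 -15 0 10.5; 0.35 6 -4 0 10; 0.35 0 0 0 0' |grep -A4 tcp; python3 -m jog '0.35 0 0 -40 0; 0.35 0 0 -40 0; 0.35 0 0 -25 0; 0.35 0 0 0 0;0.35 0 0 0 0' |grep -A4 tcp
```

```text
tcp_pos: [0.5468, -0.3403, 0.2506]
ee_rot: [[0.999, -0.051, -0.001], [-0.051, -0.999, 0.001], [-0.001, -0.001, -1.0]]
wrist_force: [-0.5, 0.3, 0.3]
gripper_width: 0.348
gripper_force: 0.0
tcp_pos: [0.5467, -0.3411, 0.1482]
ee_rot: [[0.999, -0.051, 0.002], [-0.051, -0.999, -0.001], [0.002, 0.001, -1.0]]
wrist_force: [0.3, -0.7, -0.2]
gripper_width: 0.35
gripper_force: 0.0
```

```bash
python3 -m jog '0.35 0 -1 -14 0; 0.35 0 0 -8 0; 0.35 0 0 0 0' |grep -A4 tcp|grep -v rot; python3 -m jog '0.35 0 0 -10 0; 0.35 0 0 -7 0;0.35 0 0 0 0' |grep -A4 tcp|grep -v rot
```

```text
tcp_pos: [0.545, -0.342, 0.1237]
wrist_force: [0.1, -0.2, 0.7]
gripper_width: 0.354
gripper_force: 0.0
tcp_pos: [0.5451, -0.342, 0.1067]
wrist_force: [0.2, -0.5, -0.8]
gripper_width: 0.348
gripper_force: 0.0
```

```bash
python3 -m jog '0 0 0 0 0; 0 0 0 0 0; 0 0 0 0 0; 0 0 0 0 0' |grep -A4 tcp|grep -v rot
```

```text
tcp_pos: [0.5459, -0.341, 0.1081]
wrist_force: [-0.0, 4.5, 2.6]
gripper_width: 0.158
gripper_force: 30.0
```

```bash
python3 -m jog '0 0 0 0 -8; 0 0 0 0 -8; 0 0 0 0 -8; 0 0 0 0 -8; 0 0 0 0 -8' |grep -A4 tcp;python3 m.py; python3 -m jog '0 0 0 0 -8; 0 0 0 0 -8; 0 0 0 0 -8; 0 0 0 0 -5;0 0 0 0 0' |grep -A4 tcp;python3 m.py
```

```text
tcp_pos: [0.5465, -0.3396, 0.1081]
ee_rot: [[0.73, -0.684, 0.002], [-0.684, -0.73, 0.003], [-0.001, -0.003, -1.0]]
wrist_force: [1.6, 11.0, 2.4]
gripper_width: 0.159
gripper_force: 30.0
21.35 F [ 1.57 11.04  2.44] M [ 3.158 -0.479 -0.051]
tcp_pos: [0.5474, -0.3391, 0.1081]
ee_rot: [[0.312, -0.95, 0.003], [-0.95, -0.312, 0.003], [-0.002, -0.004, -1.0]]
wrist_force: [3.1, 12.2, 2.2]
gripper_width: 0.159
gripper_force: 30.0
21.975 F [ 3.13 12.17  2.24] M [ 3.517 -0.869  0.33 ]
```

```bash
python3 -m jog '0.4 0 0 0 0; 0.4 0 0 0 0; 0.4 0 0 0 0; 0.4 0 0 20 0; 0.4 0 0 45 0' |grep -A4 tcp|grep -v rot; python3 -m jog '0.4 0 0 60 0; 0.4 -40 -30 0 0; 0.4 -50 -30 0 0; 0.4 -50 -30 0 0; 0.4 -50 -30 0 0' |grep tcp; python3 -m jog '0.4 -50 -20 0 0; 0.4 0 0 0 0' |grep tcp
python3 - <<'E'
from h import *
np.set_printoptions(precision=4,suppress=True)
t=r.capture('top');s=r.capture('side')
# knob: dark bar axis in top view, before/after
for n,im in(('before',cv2.imread('pics/top0.png')),('after',t['pixels'][...,::-1])):
    g=cv2.cvtColor(np.ascontiguousarray(im),cv2.COLOR_BGR2GRAY)[178:222,352:385]
    print(n,'\n',g[8:34:2,2:30:2])
# tray: thresholded region
hsv=cv2.cvtColor(t['pixels'],cv2.COLOR_RGB2HSV)
for n,lo,hi in(('red',(0,120,70),(8,255,255)),('blue',(105,110,50),(125,255,255)),('brown',(8,110,30),(18,255,160))):
    m=cv2.inRange(hsv,lo,hi);k,l,st,ce=cv2.connectedComponentsWithStats(m)
    print(n,[plane(t,*ce[i],.05) for i in range(1,k) if st[i,4]>6 and 250<ce[i][0]<350 and 150<ce[i][1]<240])
# tray shift relative to the start
for nm,c,box in(('top',t,(145,185,250,235)),('side',s,(200,215,285,300))):
    a=cv2.imread(f'pics/{nm}0.png');b=np.ascontiguousarray(c['pixels'][...,::-1]);x0,y0,x1,y1=box
    T=cv2.cvtColor(a[y0:y1,x0:x1],cv2.COLOR_BGR2GRAY);I=cv2.cvtColor(b,cv2.COLOR_BGR2GRAY)
    M=np.eye(2,3,dtype=np.float32)
    cc,M=cv2.findTransformECC(T,I[y0:y1,x0:x1],M,cv2.MOTION_EUCLIDEAN,(3,200,1e-6),None,5)
    print(nm,cc,M)
    if nm=='side':
        for (x,y) in((212,261),(243.7,227.7),(274.9,232.9)): print((x,y),M@[x-x0,y-y0,1]+[x0,y0])
Z=np.array([.525,.141,0])
for p in([.02,.114,.094],[.044,-.109,.04],[-.044,-.109,.04]):
    print('pred shift for -5mm y',proj(s,Z+p-[0,.005,0])-proj(s,Z+p))
E
```

```text
tcp_pos: [0.5439, -0.3421, 0.1708]
wrist_force: [1.1, -0.4, 0.4]
gripper_width: 0.399
gripper_force: 0.0
tcp_pos: [0.3536, -0.4632, 0.2329]
tcp_pos: [0.302, -0.4834, 0.2329]
before 
 [[115  87  83  89  86  90  88  87  85  86  98 106 127 129]
 [114  83  87  90  94  88  81  56  54  77  87  96 126 129]
 [112  81  90  87  73  45  21  28  28  74  90  91 128 130]
 [113  90  87  53  27  23  14  26  23  55  90  97 127 133]
 [114  93  70  29  32  17  17  19  27  36  79  96 127 133]
 [118  91  58  26  31  23  13  25  45  26  60  93 117 129]
 [117  91  54  28  34  21  12  34  73  36  50  91 115 127]
 [117  92  68  32  30  22   6  28  84  49  58  91 116 131]
 [119  94  85  50  29  29  13  22  78  49  78  92 113 130]
 [124  93  96  81  49  28  20  23  51  70  93  93 115 132]
 [122  81  89  98  92  76  67  70  88  94  92  89 114 131]
 [125  90  80  85  94  92  95  94  95  93  92  88 114 129]
 [122  93  91  80  85  87  86  89  84  87  91 103 119 130]]
after 
 [[113  84  86  87  85  91  90  86  86  86  98 110 128 131]
 [114  84  82  93  92  94  90  93  92  90  88  91 127 131]
 [112  81  93  88  70  
[... 473 characters left out ...]
8  69  71  90  91  67  54 106 131]
 [123  89  79  84  95  94  96  95  92  73  61  53 107 128]
 [124  94  89  83  84  87  89  89  79  58  57  69 108 129]]
red [array([ 0.5592, -0.1154,  0.05  ]), array([ 0.5442, -0.2226,  0.05  ])]
blue [array([ 0.6165, -0.1615,  0.05  ])]
brown [array([ 0.4997, -0.2105,  0.05  ])]
top 0.36573167466341894 [[  0.8856   0.4644 -16.883 ]
 [ -0.4644   0.8856  12.0963]]
side 0.7882552991281904 [[ 1.     -0.0059  1.5835]
 [ 0.0059  1.     -0.4852]]
(212, 261) [213.3102 260.5853]
(243.7, 227.7) [245.2074 227.4741]
(274.9, 232.9) [276.3759 232.8592]
pred shift for -5mm y [ 1.0416 -1.4379]
pred shift for -5mm y [ 0.6802 -0.963 ]
pred shift for -5mm y [ 0.5573 -1.014 ]
```

```bash
python3 -c "
from station import r
print(r.finish_job())"
```

```text
the job is handed in; nothing more can be done
None
```

The job is handed in, though the hand-in returned no verdict: all four bottles are in the hopper's well, the empty tray is back on the worktop flat and released, the knob is turned to its end stop, and the arm is clear of everything.

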